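# Pull the pink plug from the soap press mould

### The arm

A 6-joint arm with a two-finger parallel gripper is mounted at the origin on the work surface. World frame = base frame: x ahead of the robot, y to its left, z up, the work surface at z = 0. Lengths are in m, angles in rad, forces in N, time in s.
With the tool pointing down it reaches from about 0.35 to 1 m from the base axis. Payload 7.1 kg.
Tool frame: the origin (TCP) lies between the finger pads; the fingertips stand 17 mm ahead of it and the grasp point (between the pads) lies 2 mm behind it; z points along the fingers, y is the line along which they close (so a half turn about z gives the same grasp; the last joint's range is limited). The gripper opens to 85 mm and grips with 20 to 120 N. Pads are 22 mm wide; open, the fingers measure 114 mm over their backs; the gripper's body (76 mm by 85 mm) begins 54 mm behind the grasp point. The pads swing forward as they close: fully open they stand 13 mm farther back than shut.
Start: joints at [1.146, 0.423, 1.63, -0, 1.089, -0.019], TCP at [0.247, 0.574, 0.248] pointing down, gripper open.
Joint ranges: [-3, 3], [-0.9, 2.11], [0.09, 2.58], [-1.31, 4.45], [0.11, 2.69], [-2.54, 2.54]. Speed limits (rad/s): [2.39, 2.39, 3.01, 3.14, 3.14, 3.14].

### API

Orientations are given as [roll, pitch, yaw] about the fixed x, y, z axes, in that order (R = Rz(yaw) Ry(pitch) Rx(roll)).
In Python, from station import ctrl gives the robot as it stands. Calls block until the motion is done:
- ctrl.goto(position, orientation): joint-space move of the TCP to a pose.
- ctrl.servo_line(position, attitude=None, vel=0.15, f_stop=None): straight line of the TCP; attitude=None keeps the orientation; vel is the mean speed in m/s. With f_stop (N) it stops when the force on the tool has changed by that much, and returns True; else False.
- ctrl.move_joints(angles): joint-space move.
- ctrl.ungrasp() and ctrl.clamp(): open the fingers fully, or close them until they stop; the grip force is fixed at half the most.
- ctrl.dwell(seconds).
- ctrl.inverse_kinematics(position, orientation): joint angles nearest the present ones, or None.
- ctrl.get_image(name): name is "scene" or "side" or "wrist"; returns the picture (480x640x3 uint8, red, green, blue); there is no depth.
- ctrl.camera_info(name): a dict with "intrinsics" (3x3 intrinsics, pixels), "distortion" ([k1, k2, p1, p2, k3] as OpenCV has them; the pictures are not rectified), "pose" (4x4, takes a point from camera to world coordinates); the wrist camera has in their place "T_tool_cam" (4x4, takes a point from camera to tool coordinates, whose origin is the TCP and whose axes are the flange's). Camera axes: x right, y down, z forward; pixel columns grow to the right and rows downward; lengths in m; the calibration is good to about 2 mm. A picture is of the moment at which its call begins: read the wrist's pose just before it. camera_info takes no time and is no camera call.
A pose or a line that the arm cannot do raises ctrl.MotionError and nothing moves.
- ctrl.sign_off(): hands the job in; it is judged then, once.
Readings, each from a call of its own:
- ctrl.get_time_s(): time.
- ctrl.get_qpos(): joint angles.
- ctrl.get_joint_vel(): joint speeds.
- ctrl.get_joint_efforts(): joint torques, N m.
- ctrl.get_position(): TCP position.
- ctrl.get_tool_rot(): TCP orientation.
- ctrl.get_ft_force(): force on the tool from outside, world axes, zero at the start.
- ctrl.get_ft_torque(): the same for the moment, N m.
- ctrl.get_opening(): finger opening in m.
- ctrl.get_gripper_force(): force on a finger pad.
Only numpy, scipy, OpenCV 4.12 (cv2) and the standard library are available. Lean on these libraries where they do the work, as an engineer would, in place of code of your own. Each camera call takes 0.05 s, during which the arm holds its last target. There are 200 camera calls.

### The job

Take the yellow-handled puller rod out of its holder, put its foot down through the slot in the pink plug and screw it in by a quarter turn so that it catches, then pull the plug straight up out of its mould. Lower the plug, upright, into the blue drying tray until it stands on the tray's floor, and only then let go, leaving the rod in the plug. Leave the teal plug in its mould.

Things in the scene. Friction and masses are not known exactly. Their poses are not given: they have to be found in the camera images.
- puller_handle (a point): centre of the rod's yellow handle, 60 mm long (x), 22 wide (y, grip it so), 35 high (z up). Below: 12 mm shank, then a flat foot 50 long (x) by 14 by 10 high, its underside 87.5 mm below this point. Loose, 0.22 kg, upright with its foot on the 6 mm base of a fixed metal holder, in a 58 by 22 mm pocket with walls to 46 mm above the table.
- pink_top (a point): centre of the pink plug's top, mid-slot, z up. Loose square block 86 wide, 60 high, 0.35 kg, flush in a grey mould. Its 8 mm top plate has a slot 60 (x) by 26 mm (y); below is a chamber 72 mm square, ceiling 8 and floor 32 mm under this point. The rod's foot enters lying along x; between ceiling and floor it turns freely; a quarter turn either way sets it across, and it lifts the plug by the ceiling.
- teal_top (a point): centre of the teal plug's top: the same shape as the pink one, to be left alone; the two may change places. Each plug stands in its own fixed grey mould, 116 mm square, rim 70 mm above the table, with 3 mm play round the plug, whose top lies 2 mm below the rim and whose underside 8 mm above the table.
- tray_in (a point): centre of the inner floor of the fixed blue drying tray, 150 mm square outside, 140 inside; floor 5 mm above the table, walls to 22 mm. x and y along its sides, z up. The plug fits in at any yaw. Once let go, the rod may drop 14 mm to the chamber floor and lean; that does no harm.

How it is judged:
On the way, in this order (a step that is already met when the one before it is completed fails the run):
1. the puller's foot is inside the pink plug, turned across the slot by at least 60 degrees (z of puller_handle in the frame of pink_top between 0.045 and 0.078 m and horizontal distance between puller_handle and pink_top below 0.025 m and angle between the x axis of puller_handle and the x axis of pink_top, either way round above 1.05 rad), for 0.1 s.
2. the pink plug hangs on the puller clear above its mould, within 20 degrees of upright (z of puller_handle in the frame of pink_top between 0.045 and 0.078 m and height (world z) of pink_top above 0.14 m and angle between pink_top's own z axis and vertical below 0.35 rad), for 0.1 s.
3. the pink plug stands in the tray while the puller is still held (z of pink_top in the frame of tray_in below 0.068 m and x of pink_top in the frame of tray_in between -0.035 and 0.035 m and y of pink_top in the frame of tray_in between -0.035 and 0.035 m and angle between pink_top's own z axis and vertical below 0.15 rad and contact force between the fingers and puller above 1 N), for 0.1 s.
At the end, for the whole second after the job is handed in: the pink plug stands on the tray's floor, its centre within 35 mm of the tray's along each side, upright within 8 degrees, at rest, the rod's foot still in it; the rod is let go and may lean, its handle above the plug's top and within 100 mm of its middle (z of pink_top in the frame of tray_in below 0.068 m and x of pink_top in the frame of tray_in between -0.035 and 0.035 m and y of pink_top in the frame of tray_in between -0.035 and 0.035 m and angle between pink_top's own z axis and vertical below 0.15 rad and z of puller_handle in the frame of pink_top between 0 and 0.078 m and horizontal distance between puller_handle and pink_top below 0.1 m and linear speed of plug_pink below 0.02 m/s and linear speed of puller below 0.03 m/s); the robot touches nothing.
It fails at once if the teal plug is moved by more than 15 mm (distance of teal_top from where it was at the start of the episode above 0.015 m).
It also fails if it takes over 56 s, if anything falls off the work surface, if the arm or the gripper's body presses on something with over 40 N, if the wrist force passes 120 N, or if a joint passes its speed limit or range.

## Working session

There is one attempt and no reset: what is moved stays moved. The work goes in short steps, each a Python script; the robot and the scene stay as the last script left them, time stands still between calls to the robot, and variables do not carry over. Pictures are saved under pics/ and viewed, at most 12 in all, crops included, and the job is handed in when it is done.

```bash
mkdir -p pics; ls
python3 - <<'E'
from station import ctrl
import cv2,numpy as np
for n in ("scene","side","wrist"):
    im=ctrl.get_image(n); cv2.imwrite(f"pics/{n}0.png",im[:,:,::-1]); print(n,{k:np.round(v,3).tolist() for k,v in ctrl.camera_info(n).items() if k!='name'} )
print(ctrl.get_time_s(),ctrl.get_tool_rot())
E
```

```text
pics
scene {'intrinsics': [[485.559, 0.0, 310.286], [0.0, 485.559, 229.975], [0.0, 0.0, 1.0]], 'distortion': [-0.05, 0.0, 0.0, 0.0, 0.0], 'pose': [[-0.776, 0.403, -0.486, 0.966], [0.631, 0.471, -0.617, 0.575], [-0.02, -0.785, -0.619, 0.658], [0.0, 0.0, 0.0, 1.0]]}
side {'intrinsics': [[551.843, 0.0, 315.569], [0.0, 551.843, 239.334], [0.0, 0.0, 1.0]], 'distortion': [-0.149, 0.0, 0.0, 0.0, 0.0], 'pose': [[0.942, -0.216, 0.258, 0.276], [-0.336, -0.555, 0.761, -0.726], [-0.021, -0.803, -0.595, 0.677], [0.0, 0.0, 0.0, 1.0]]}
wrist {'intrinsics': [[358.823, 0.0, 323.433], [0.0, 358.823, 239.823], [0.0, 0.0, 1.0]], 'distortion': [0.017, 0.0, 0.0, 0.0, 0.0], 'T_tool_cam': [[0.001, -0.96, -0.281, 0.073], [1.0, 0.001, -0.0, -0.0], [0.0, -0.281, 0.96, -0.125], [0.0, 0.0, 0.0, 1.0]]}
0.15 [-3.14039815e+00 -2.71383257e-05  2.73584109e+00]
```

View pics/scene0.png

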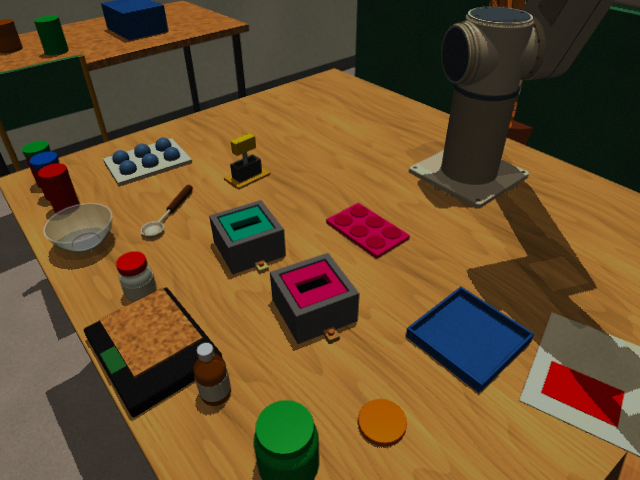

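View pics/side0.png

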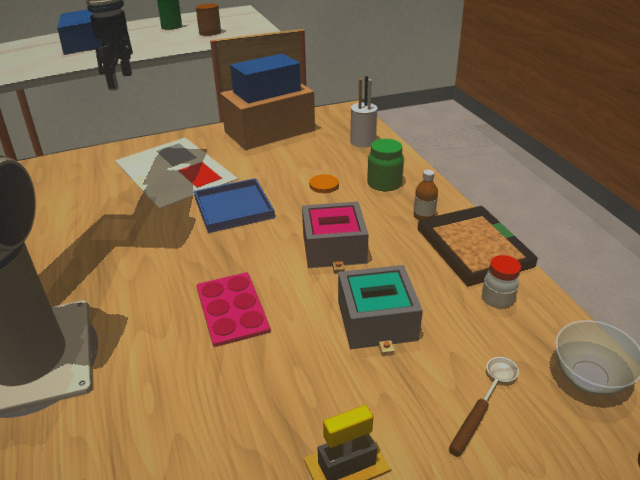

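The scene view shows the pink mould at about (315,295), teal at (247,235), the puller at (245,160) and the tray at (470,337). The side view shows pink at (334,225), teal at (378,298), the puller at (348,440) and the tray at (234,204). I'll enlarge both for corner readings.

Run:
```python
import cv2,numpy as np
s=cv2.imread("pics/scene0.png");d=cv2.imread("pics/side0.png")
def c(im,x,y,w,h,k): return cv2.resize(im[y:y+h,x:x+w],(w*k,h*k),interpolation=cv2.INTER_CUBIC)
cv2.imwrite("pics/m1.png",np.vstack([np.hstack([c(s,265,250,100,75,4),c(s,220,130,50,37,8)[:300,:400] if 0 else cv2.resize(c(s,220,130,52,39,8),(400,300))]),
 np.hstack([c(d,295,195,80,60,5),c(d,300,400,100,75,4)])]))
cv2.imwrite("pics/m2.png",np.hstack([c(s,400,280,140,110,3)[:300,:400],c(d,185,170,100,75,4)]))
```

```text
(no output)
```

View pics/m1.png

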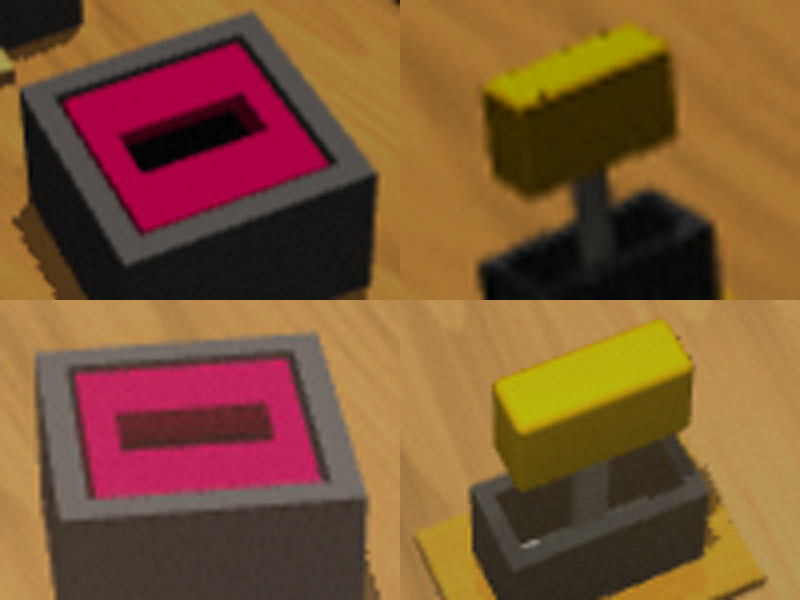

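View pics/m2.png

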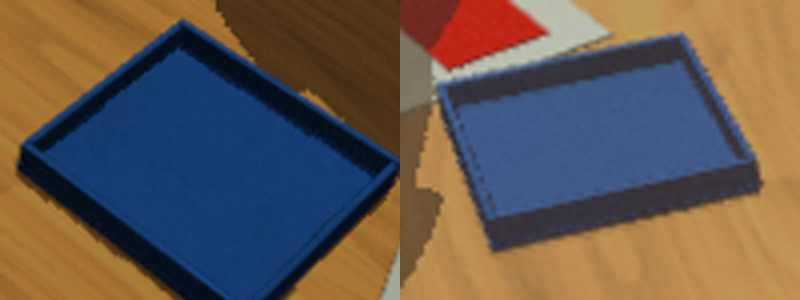

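Corners are readable in both views (pink rim and slot, handle top, tray rim), so I'll intersect them with their known height planes.

```bash
cat > h.py <<'E'
import numpy as np,cv2
from station import ctrl
def plane(pts,z,cam,pose=None):
    i=ctrl.camera_info(cam); T=np.array(i["pose"]) if pose is None else pose
    u=cv2.undistortPoints(np.float64(pts).reshape(-1,1,2),np.array(i["intrinsics"]),np.array(i["distortion"])).reshape(-1,2)
    d=np.c_[u,np.ones(len(u))]@T[:3,:3].T
    return T[:3,3]+d*((z-T[2,3])/d[:,2])[:,None]
def rect(pts,z,cam,pose=None):   # corners in order
    p=plane(pts,z,cam,pose)[:,:2]; e=np.roll(p,-1,0)-p
    return p.mean(0).round(4),np.linalg.norm(e,axis=1).round(4),np.degrees(np.arctan2(e[:,1],e[:,0])).round(1)
E
python3 - <<'E'
from h import *
def t(p,k,ox,oy,X,Y): return (np.array(p)-[ox,oy])/k+[X,Y]-(.5-.5/k)*0
S=[("rim",[(22,90),(252,14),(376,176),(124,264)],.07,"scene",(4,0,0,265,250)),
("rim",[(36,354),(317,334),(366,498),(58,520)],.07,"side",(5,0,300,295,195)),
("slot",[(120,136),(246,95),(268,128),(142,172)],.068,"scene",(4,0,0,265,250)),
("slot",[(117,413),(268,403),(273,437),(121,451)],.068,"side",(5,0,300,295,195)),
("handle",[(484,85),(635,24),(668,48),(525,108)],.111,"scene",(7.69,400,0,220,130)),
("handle",[(494,383),(660,320),(692,362),(521,433)],.111,"side",(4,400,300,300,400)),
("tray",[(20,150),(184,22),(398,163),(237,318)],.022,"scene",(3,0,0,400,280)),
("tray",[(437,88),(684,35),(757,160),(492,218)],.022,"side",(4,400,0,185,170))]
for n,p,z,c,a in S: print(n,c,*rect(t(p,*a),z,c))
E
```

```text
rim scene [0.5937 0.1067] [0.1137 0.115  0.1143 0.1126] [ 166.3   76.   -15.  -104.2]
rim side [0.5932 0.0972] [0.1145 0.1141 0.1153 0.1132] [ -14.  -104.   165.6   75.6]
slot scene [0.5925 0.106 ] [0.06   0.0227 0.0596 0.0238] [ 164.9   74.1  -14.  -104.8]
slot side [0.5938 0.0979] [0.0596 0.0234 0.0592 0.026 ] [ -14.6 -107.7  167.8   73.5]
handle scene [ 0.4361 -0.3506] [0.0584 0.0208 0.0556 0.0214] [-176.9   86.4    3.8  -85.7]
handle side [ 0.4354 -0.3603] [0.0561 0.0181 0.0578 0.0195] [   3.7  -80.9 -174.9   94. ]
tray scene [0.4391 0.3271] [0.1512 0.1454 0.1502 0.144 ] [-178.8   90.4    0.6  -89.3]
tray side [0.437  0.3142] [0.1481 0.1449 0.1453 0.1421] [   1.6  -88.8 -179.4   92.3]
```

The cameras disagree by about 9 mm in y, so I'll average them and refine with the wrist camera above the handle.

```bash
cat >> h.py <<'E'
from scipy.spatial.transform import Rotation as Ro
def wpose():
    T=np.eye(4);T[:3,3]=ctrl.get_position();T[:3,:3]=Ro.from_euler("xyz",ctrl.get_tool_rot()).as_matrix()
    return T@np.array(ctrl.camera_info("wrist")["T_tool_cam"])
def wshot(name):
    T=wpose(); cv2.imwrite(f"pics/{name}.png",ctrl.get_image("wrist")[:,:,::-1]); np.save(f"pics/{name}.npy",T)
E
python3 - <<'E'
from h import *
ctrl.goto([.436,-.355,.22],[np.pi,0,.065]); wshot("w1"); print(ctrl.get_time_s(),ctrl.get_position(),ctrl.get_qpos())
E
```

```text
3.5083 [ 0.43639979 -0.35454039  0.22001761] [-7.03465019e-01  3.67138380e-01  1.79304418e+00  7.16388452e-05
  9.81383451e-01  8.01223103e-01]
```

View pics/w1.png

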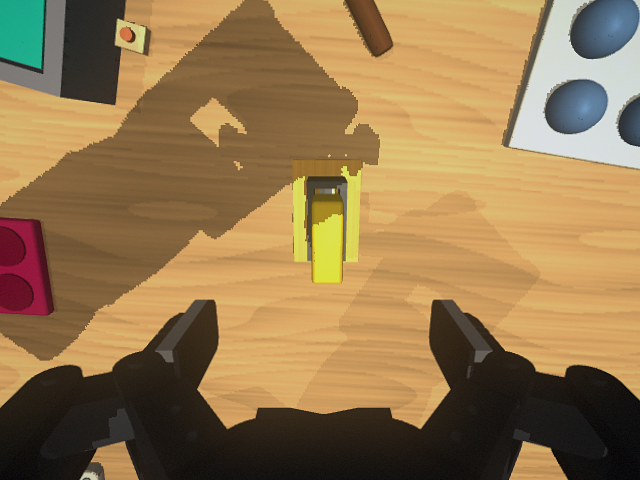

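The handle's top face spans about columns 313–343 and rows 203–283, nearly centred between the fingers.

Run:
```python
from h import *
T=np.load("pics/w1.npy")
im=cv2.imread("pics/w1.png"); cv2.imwrite("pics/w1c.png",cv2.resize(im[180:300,250:410],None,fx=5,fy=5,interpolation=cv2.INTER_CUBIC))
print(*rect([(313,203),(343,203),(342.5,283),(312,283)],.111,"wrist",T))
```

```text
[ 0.435 -0.357] [0.0198 0.0571 0.0215 0.0571] [ -86.2 -175.6   93.8    2.7]
```

View pics/w1c.png

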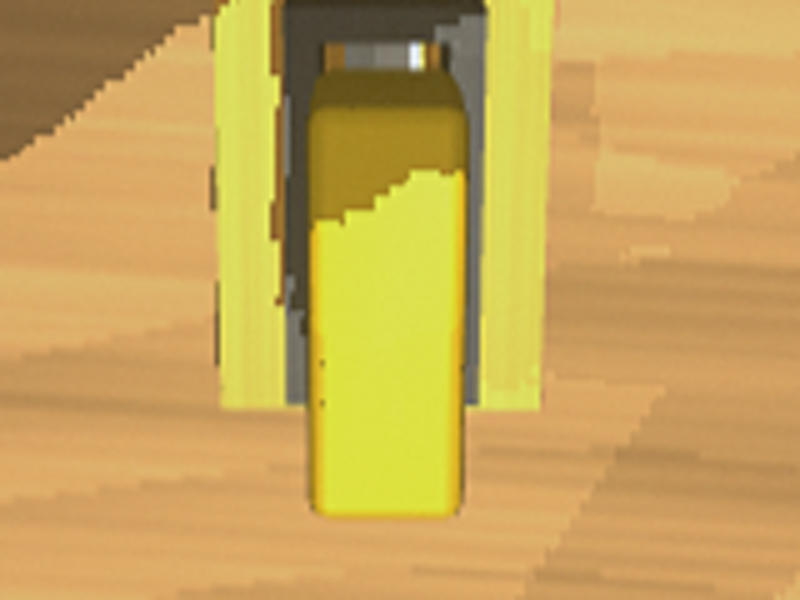

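Run:
```python
from h import *
ctrl.goto([.4355,-.357,.14],[np.pi,0,.062])
print(ctrl.servo_line([.4355,-.357,.0915],vel=.08,f_stop=15))
ctrl.clamp(); print(ctrl.get_opening(),ctrl.get_gripper_force(),ctrl.get_position())
ctrl.servo_line([.4355,-.357,.22],vel=.15); print(ctrl.get_opening())
ctrl.servo_line([.5935,.102,.22],[np.pi,0,-.253],vel=.2)
wshot("w2"); print(ctrl.get_time_s(),ctrl.get_position(),ctrl.get_tool_rot(),ctrl.get_opening())
```

```text
False
0.021307723600840888 59.24303591251373 [ 0.43570373 -0.35714176  0.09183208]
0.021371413946323296
8.9167 [0.59339979 0.10144227 0.22003919] [ 3.14148191e+00  4.18045715e-05 -2.53654783e-01] 0.020914767740396904
```

View pics/w2.png

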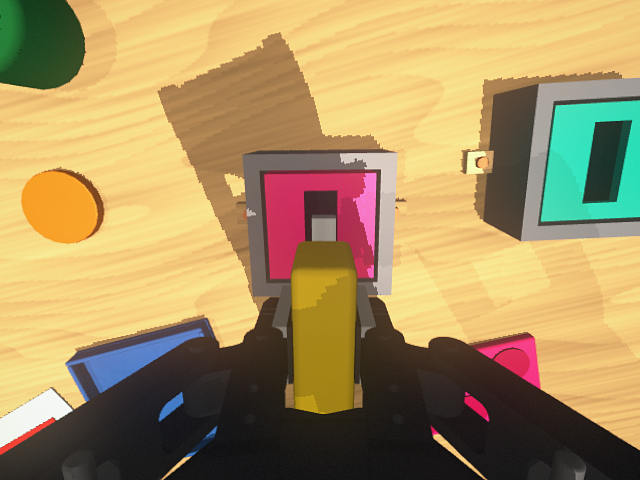

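Wrist view: pink rim corners are at about (244,153), (397,151) and (392,293), and the slot's far edge is at row 191. The foot shows at (312–336, 214). I'll zoom in for the fit.

Run:
```python
import cv2
im=cv2.imread("pics/w2.png"); cv2.imwrite("pics/w2c.png",cv2.convertScaleAbs(cv2.resize(im[145:305,235:405],(680,600),interpolation=cv2.INTER_CUBIC)[:600],alpha=1.5,beta=20))
```

```text
(no output)
```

View pics/w2c.png

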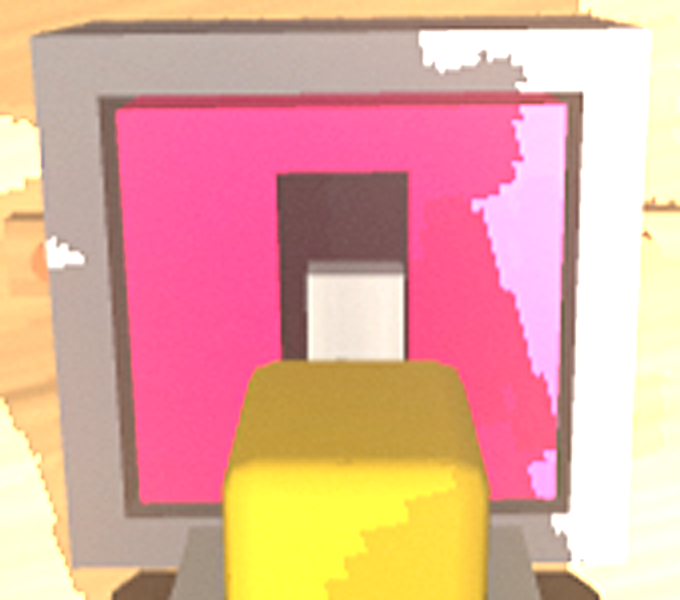

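Run:
```python
from h import *
T=np.load("pics/w2.npy")
f=lambda p:np.array(p)/[4,3.75]+[235,145]
print(*rect(f([(32,36),(650,30),(632,567),(73,565)]),.07,"wrist",T))
print(*rect(f([(116,106),(568,102),(556,497),(138,502)]),.068,"wrist",T))
y=-.253; x=np.array([np.cos(y),np.sin(y)])
s=plane(f([(278,173),(408,172)]),.068,"wrist",T)[:,:2]; print("slot c",s.mean(0)-.03*x, np.linalg.norm(s[1]-s[0]))
g=plane(f([(308,274),(405,272)]),.1442,"wrist",T)[:,:2]; print("foot c",g.mean(0)-.025*x, np.linalg.norm(g[1]-g[0]))
```

```text
[0.5921 0.1031] [0.1153 0.1167 0.117  0.115 ] [-103.9  167.    75.3  -13.8]
[0.5927 0.1035] [0.0862 0.0864 0.0869 0.0868] [-103.9  166.3   76.3  -14.1]
slot c [0.59214787 0.10391806] 0.025168020316574596
foot c [0.59262072 0.10127531] 0.013919240802345492
```

Run:
```python
from h import *
P=[.5930,.1037]
ctrl.servo_line(P+[.175],[np.pi,0,-.243],vel=.1)
st=ctrl.servo_line(P+[.1288],vel=.05,f_stop=8)
print(st,ctrl.get_position(),ctrl.get_ft_force())
if not st:
    q=np.array(ctrl.get_qpos()); q[5]-=np.pi/2; ctrl.move_joints(q)
    print(ctrl.get_tool_rot(),ctrl.get_ft_force(),ctrl.get_ft_torque())
    ctrl.dwell(.2)
    print(ctrl.servo_line(P+[.150],vel=.04,f_stop=60),ctrl.get_position(),ctrl.get_ft_force())
wshot("w3");print(ctrl.get_time_s(),ctrl.get_opening())
```

```text
False [0.59328675 0.10374136 0.12910737] [-0.25391977 -0.06399025 -1.92842487]
[ 3.14074875e+00 -3.53470134e-04  1.32688055e+00] [-0.34199993 -0.38424284 -3.00961241] [ 0.02061956 -0.02551008 -0.01315642]
False [0.59281775 0.10368619 0.1499219 ] [-0.21559978 -0.19444887 -6.01136235]
12.9167 0.021478068487453907
```

The force rose by about 3.5 N, so the plug is hanging on the rod. I'll lift it clear, carry it above the tray and look.

Run:
```python
from h import *
ctrl.servo_line([.5930,.1037,.235],vel=.1); ctrl.dwell(.3); print(ctrl.get_ft_force())
ctrl.servo_line([.438,.3207,.235],[np.pi,0,1.58],vel=.12); ctrl.dwell(.3)
wshot("w4");cv2.imwrite("pics/s4.png",ctrl.get_image("side")[:,:,::-1])
a=cv2.imread("pics/w4.png");b=cv2.imread("pics/s4.png")
cv2.imwrite("pics/m4.png",np.hstack([cv2.resize(a,(480,360)),b[0:360,100:420]]))
print(ctrl.get_time_s(),ctrl.get_opening(),ctrl.get_ft_force(),ctrl.get_position())
```

```text
[-0.94246455 -0.47184822 -6.24343733]
16.9917 0.02144945549497345 [-0.05726051  0.15238016 -6.44897301] [0.43803741 0.32064458 0.23500611]
```

View pics/m4.png

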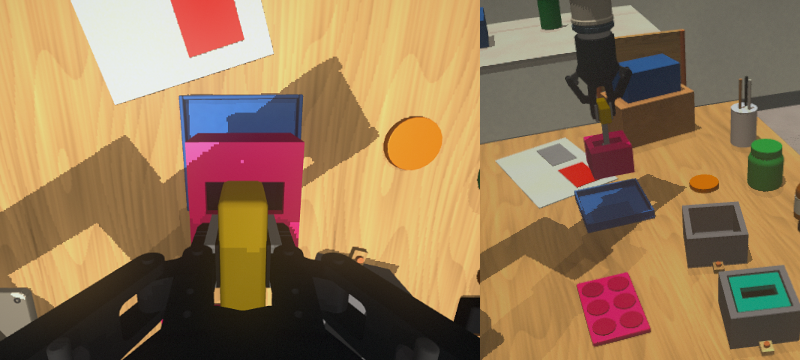

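The plug hangs upright and aligned over the tray, whose far rim shows at about (240,127)–(403,127) in full-size pixels. I'll correct from that edge and lower.

Run:
```python
from h import *
p=plane([(240,127),(403,127)],.022,"wrist",np.load("pics/w4.npy"))[:,:2]
c=p.mean(0)-[0,.075]; print(p,c)
if np.abs(c-[.438,.3207]).max()>.015: raise SystemExit
c=list((c+[.438,.3207])/2)
ctrl.servo_line(c+[.15],vel=.1)
print(ctrl.servo_line(c+[.126],vel=.03,f_stop=10),ctrl.get_position(),ctrl.get_ft_force())
ctrl.dwell(.4);print(ctrl.get_ft_force(),ctrl.get_gripper_force())
wshot("w5");cv2.imwrite("pics/s5.png",ctrl.get_image("side")[:,:,::-1])
a=cv2.imread("pics/w5.png");b=cv2.imread("pics/s5.png")
cv2.imwrite("pics/m5.png",np.hstack([cv2.resize(a,(480,360)),cv2.resize(b[60:240,160:320],(320,360))]))
print(ctrl.get_time_s())
```

```text
[[0.36114588 0.39815775]
 [0.50746599 0.39961205]] [0.43430593 0.3238849 ]
False [0.43636638 0.322422   0.12623614] [ 0.4005894  -0.54841349 -2.56377921]
[ 0.33958968 -0.02586372 -2.53841069] 62.273043394088745
19.4417
```

View pics/m5.png

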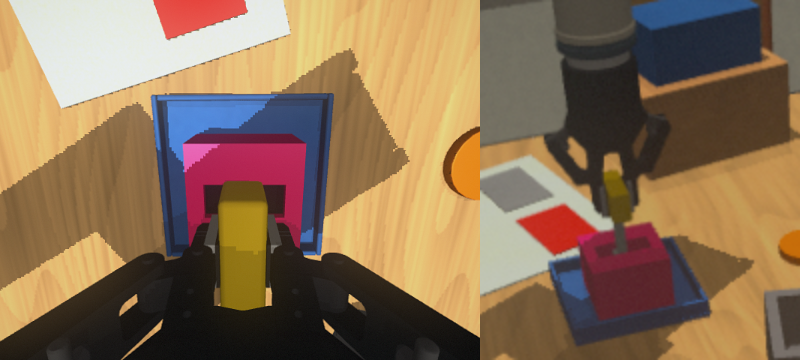

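The force fell back to the rod's weight alone, so the plug is standing on the tray floor. I'll lower the rod slightly, let go and retreat.

Run:
```python
from h import *
p=list(ctrl.get_position())
ctrl.servo_line([p[0],p[1],.1205],vel=.03,f_stop=5)
ctrl.ungrasp(); ctrl.dwell(.3); print(ctrl.get_opening(),ctrl.get_ft_force())
print(ctrl.servo_line([p[0],p[1],.28],vel=.08,f_stop=15)); ctrl.dwell(1)
wshot("w6");cv2.imwrite("pics/s6.png",ctrl.get_image("side")[:,:,::-1])
a=cv2.imread("pics/w6.png");b=cv2.imread("pics/s6.png")
cv2.imwrite("pics/m6.png",np.hstack([cv2.resize(a,(480,360)),cv2.resize(b[60:240,160:320],(320,360))]))
print(ctrl.get_time_s(),ctrl.get_position(),ctrl.get_ft_force())
```

```text
0.08548600660553514 [ 0.2610183  -0.64488439  1.24874539]
False
23.9583 [0.43615658 0.32230977 0.28000357] [-0.16342131 -0.2214942   0.45848723]
```

View pics/m6.png

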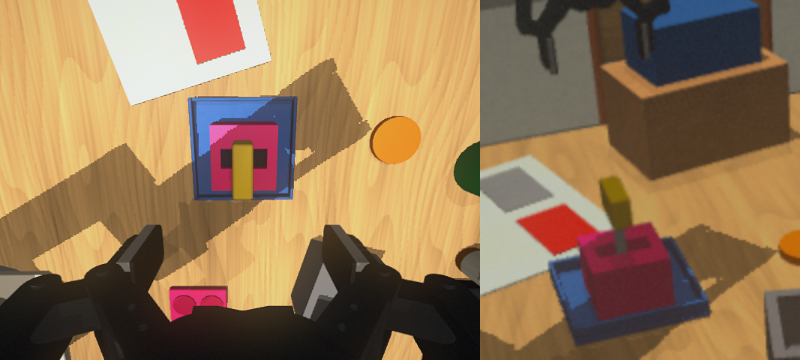

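The plug stands centred in the tray with the rod upright in it, and the gripper is clear.

```bash
python3 -c "
from station import ctrl
print(ctrl.sign_off())"
```

```text
the job is handed in; nothing more can be done
None
```

The pink plug stands upright in the blue tray with the released rod still in it, the teal plug was left alone, and I handed the job in at about 24 s of the 56 s allowed; `sign_off` returned no verdict.

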